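# Close up the plate incubator

### The arm

A 7-joint arm with a two-finger parallel gripper is mounted at the origin on the work surface. World frame = base frame: x ahead of the robot, y to its left, z up, the work surface at z = 0. Lengths are in m, angles in rad, forces in N, time in s.
With the tool pointing down it reaches from about 0.4 to 0.85 m from the base axis. Payload 10.4 kg.
Tool frame: the origin (TCP) lies at the very end of the fingers, on their centre line; the grasp point (between the pads) lies 19 mm behind it; z points along the fingers, y is the direction in which the jaws open and shut (so a half turn about z gives the same grasp; the last joint's range is limited). The gripper opens to 85 mm and grips with 20 to 120 N. Pads are 22 mm wide; open, the fingers measure 114 mm over their backs; the gripper's body (76 mm by 85 mm) begins 54 mm behind the grasp point. The pads swing forward as they close: fully open they stand 13 mm farther back than shut.
Start: joints at [-1.133, 0.332, -0.065, 1.46, 0.022, 1.35, -0.088], TCP at [0.278, 0.56, 0.231] pointing down, gripper open.
Joint ranges: [-2.6, 2.6], [-0.5, 2.12], [-1.47, 1.34], [0.16, 2.42], [-1.27, 4.41], [0.06, 2.06], [-2.6, 2.6]. Speed limits (rad/s): [2.22, 2.22, 2.79, 2.79, 3.14, 3.14, 3.14].

### API

Orientations are given as a unit quaternion [x, y, z, w].
In Python, from workcell import get_obs, camera, camera_info, hand_in gives the robot as it stands.
- The arm moves only by the tool move_arm, never from a script. Its argument "moves" is a list of rows, each a list of 3 entries, a list of its own where there are three numbers: the shift along the tool's x, y, z in units of 25 mm (1.0 is 25 mm), then the turn, a rotation vector about the tool's x, y, z in degrees, then the opening, from 0 (shut) to 1 (fully open). A call has 1 to 5 rows; each row shifts and turns the commanded pose from where the row before left it, along the tool's axes as they then stand; what a row does not reach is not made up. A row lasts 1/8 s, in which the tool goes at most 62.5 mm and 10.7 degrees, less where a joint would pass 70% of its speed; a pose out of reach is approached as far as the arm can. A call is refused whole if a number of a shift passes 1 or a number of a turn 10.7, either way. A call with a gripper value outside its range is refused whole. The fingers move at their own pace and stop on an object; "squeeze" is the grip in N (left out, the last holds). Time passes only in rows, so rows that do not move let the fingers close. It gives the time, the measured TCP pose, the force and the opening at its end, in the units of the state.
- get_obs(): the state, without advancing time (a new reading comes with each control period).
- camera(name): name is "side" or "top" or "wrist"; returns the picture (384x512x3 uint8, red, green, blue); there is no depth.
- camera_info(name): a dict with "fx", "fy", "cx", "cy" (pixels), "origin" and "rotation" of the camera in the world. Camera axes: x right, y down, z forward; pixel columns grow to the right and rows downward; lengths in m; the calibration is good to about 2 mm. The wrist camera is an equidistant fisheye: a pixel r from the principal point sees the ray r / f radians off the axis. A picture is of the moment at which its call begins: read the wrist's pose just before it. camera_info takes no time and is no camera call; for the wrist camera it gives the pose at the moment of the call.
- hand_in(): hands the job in, once; it reports no verdict.
The state is a dict: "clock": time; "joint_pos": joint angles; "joint_velocities": joint speeds; "tau": joint torques, N m; "position": TCP position; "ee_rot": TCP orientation; "ft_force": force on the tool from outside, world axes, zero at the start; "torque": the same for the moment, N m; "grip_width": opening from 0.0 (shut) to 1.0 (fully open).
Only numpy, scipy, OpenCV 4.12 (cv2) and the standard library are available. Lean on these libraries where they do the work, as an engineer would, in place of code of your own. Each camera call takes 0.05 s, during which the arm holds its last target. There are 200 camera calls.

### The job

Close up the small white bench incubator so its vials can warm. With its lid still raised, slide the metal inner cover fully over the open vial compartment; then take the lid by its bar handle and lower it gently all the way onto its stops, without letting it drop. Leave the other things on the bench where they are.

Things in the scene. Friction and masses are not known exactly. Their poses are not given: they have to be found in the camera images.
- incubator: White bench incubator, fixed, 190 (x) x 320 (y) x 126 mm high without lid. Origin on the bench, 85 mm behind its front face; x points from front to hinge at the back, z up. 10 mm rim walls, inner faces at x -75, 95, y -150, 150 mm, round a deck at height 100 mm. Vial compartment at x -47 to 57, y -110 to -10 mm. Rails 8 mm high along y on the deck at x -64 and 74 mm.
- cover (a joint): Slide of the flat aluminium inner cover (125 along incubator x, 115 along y, 5 mm thick, upper face at height 105.5 mm). 0 = fully home over the compartment; grows, up to 0.115 m, as it moves along incubator +y off it. Friction about 2 N: it stays where it is left.
- cover_grip (a point): Middle of the upper edge of the cover's upright black grip fin, 125.5 mm above the bench. The fin is 50 long (incubator x), 12 thick (incubator y), 20 mm high above the plate, at incubator x = 20 mm, y = -60 mm + cover. The raised lid leans over it: a vertical gripper would strike the lid, so come in tilted, from the front.
- lid (a joint): Hinge of the lid. 0 = closed on its rubber stops, grows as the front edge is raised, 1.08 rad = fully open. The stiff hinge holds the lid above about 0.9 rad; lower down the lid (about 0.5 kg) falls shut if let go.
- lid_hinge (a point): Middle of the lid's hinge axis, at incubator x = 90, y = 0, height 137 mm. The axis is along the incubator's y.
- lid_handle (a point): Middle of the lid's bar handle: steel bar, 12 mm diameter, 110 mm long, parallel to the hinge axis, 216 mm from it in the lid's plane, 36 mm beyond the lid's front edge, an arm at each end. Lid: white frame 314 mm wide, 14 mm thick, 180 mm from hinge to front edge, clear window. Closed, the handle is at incubator x = -126, height 137 mm.
- reagent_bottle: Bystander: amber bottle, 68 mm diameter, 150 mm high, standing at the incubator's +y side. Origin under its middle.
- tube_rack: Bystander: white tube rack, 150 x 60 x 82 mm high, at the incubator's -y side. Origin under its middle.
- microplate: Bystander: white well plate, 85 x 127 x 16 mm, lying in front of the incubator. Origin under its middle.
- pipette: Bystander: grey and white pipette lying flat in front of the incubator, 225 mm long, 24 mm high. Origin under its middle.
- tip_box: Bystander: grey box, 85 x 125 x 60 mm. Origin under its middle.
- beaker: Bystander: glass beaker, 80 mm diameter, 100 mm high. Origin under its middle.
- dishes: Bystander: stack of clear dishes, 90 mm diameter, 41 mm high. Origin under its middle.

How it is judged:
On the way, in this order (a step that is already met when the one before it is completed fails the run):
1. the inner cover is fully home while the lid is still raised (value of joint cover below 0.005 m and value of joint lid above 0.6 rad), for 0.2 s.
2. the lid is lowered onto its stops (value of joint lid below 0.03 rad and value of joint cover below 0.005 m), for 0.2 s.
At the end, for the whole second after the job is handed in: The inner cover is home (within 5 mm) and the lid lies closed on its stops (within 0.03 rad), both at rest (all of step 2 and velocity of joint lid between -0.05 and 0.05 rad/s); the robot touches nothing.
It fails at once if the lid drops or is slammed: it closes faster than 0.9 rad/s (about 0.2 m/s at the handle) in the last 0.15 rad (value of joint lid below 0.15 rad and velocity of joint lid below -0.9 rad/s).
It fails at once if a bystander is moved by more than 30 mm (distance of any of reagent_bottle, tube_rack, microplate, pipette, tip_box, beaker, dishes from where it was at the start of the episode above 0.03 m).
It also fails if it takes over 64 s, if anything falls off the work surface, if the arm or the gripper's body presses on something with over 40 N, if the wrist force passes 120 N, or if a joint passes its speed limit or range.

## Working session

There is one attempt and no reset: what is moved stays moved. The work goes in short steps, Python scripts to look and compute and a tool call to move; the robot and the scene stay as the last step left them, time stands still between calls to the robot, and variables do not carry over. Pictures are saved under pics/ and viewed, about 8 in all and at most 12, crops included, and the job is handed in when it is done.

Besides the shell and the picture viewer there is one more tool, called after ">>>" by a JSON object that holds its "op" and its "data". move_arm: Moves the arm, as the interface text tells. Its arguments: {"type":"object","properties":{"moves":{"type":"array","items":{"type":"array"}},"squeeze":{"type":"number"}},"required":["moves"]}

```bash
mkdir -p pics; ls
python3 - <<'E'
from workcell import *
import cv2,numpy as np
o=get_obs();print(o)
for n in("side","top"):
    print(n,camera_info(n)); cv2.imwrite(f"pics/{n}0.png",cv2.cvtColor(camera(n),cv2.COLOR_RGB2BGR))
E
```

```text
pics
{'clock': 0.0, 'joint_pos': array([-1.13262445,  0.33286365, -0.06468465,  1.46095189,  0.02159908,
        1.34990805, -0.08852763]), 'joint_velocities': array([ 9.38789091e-04,  3.28996453e-04,  7.51560123e-05, -1.32876578e-03,
       -3.42300518e-04,  6.98967724e-05,  7.64882803e-04]), 'tau': array([ 6.09629951e-04, -6.25451660e+01,  4.94378060e-02, -3.91609097e+01,
        1.62911857e-02,  9.83014586e-03,  7.20788557e-05]), 'position': array([0.27774282, 0.55946881, 0.23051599]), 'ee_rot': array([ 2.28363507e-01,  9.73575674e-01, -7.06152906e-04, -1.28737263e-04]), 'ft_force': array([-0.70630848, -0.01590461,  0.32864969]), 'torque': array([-0.02456094, -0.00454092,  0.04576138]), 'grip_width': 1.0008581611800078}
side {'fx': 432.64010748376995, 'fy': 432.64010748376995, 'cx': 252.99364086999142, 'cy': 190.12387639192139, 'origin': array([ 0.12411929, -1.00360172,  1.29492984]), 'rotation': array([ 0.90905449, -0.20378706,  0.07622262, -0.35536021])}
top {'fx': 421.4468518265282, 'fy': 421.4468518265282, 'cx': 260.2689405337183, 'cy': 195.33850797919928, 'origin': array([0.27307673, 0.01004968, 1.69000514]), 'rotation': array([ 0.71151472, -0.69708988,  0.06292157, -0.0620756 ])}
```

View pics/side0.png

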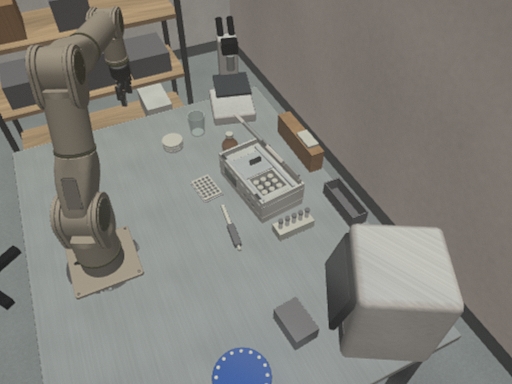

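View pics/top0.png

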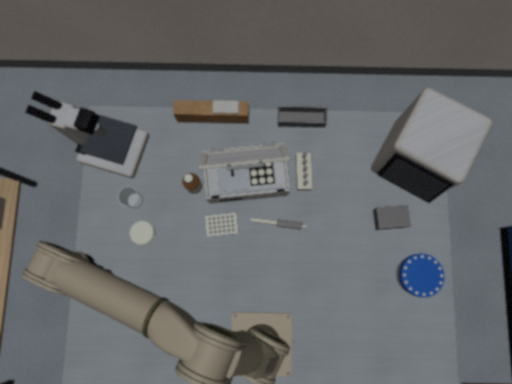

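The side view shows the incubator at about (262,175), lid raised, and its top view is at about (245,178). The microplate and pipette are in front of it. I'll enlarge both.

Run:
```python
import cv2,numpy as np
t=cv2.imread("pics/top0.png")[130:245,170:320]; s=cv2.imread("pics/side0.png")[125:240,185:325]
cv2.imwrite("pics/c1.png",cv2.resize(t,None,fx=5,fy=5,interpolation=2));cv2.imwrite("pics/c2.png",cv2.resize(s,None,fx=5,fy=5,interpolation=2))
```

```text
(no output)
```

View pics/c1.png

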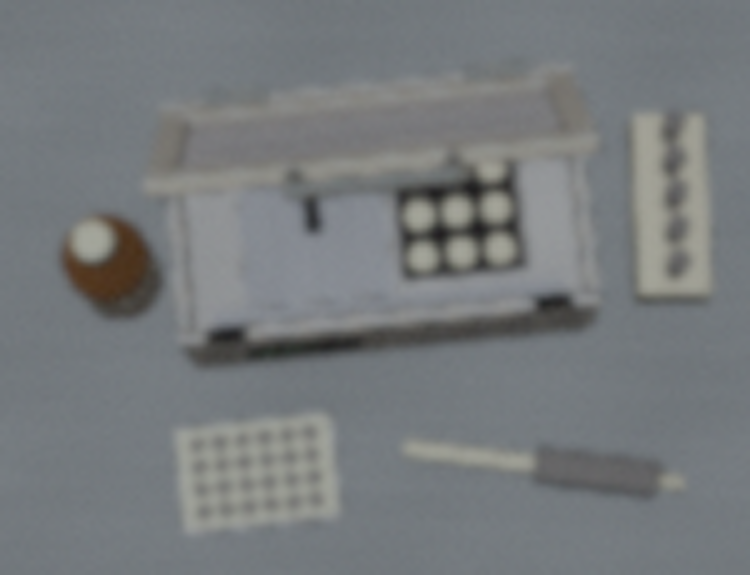

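View pics/c2.png

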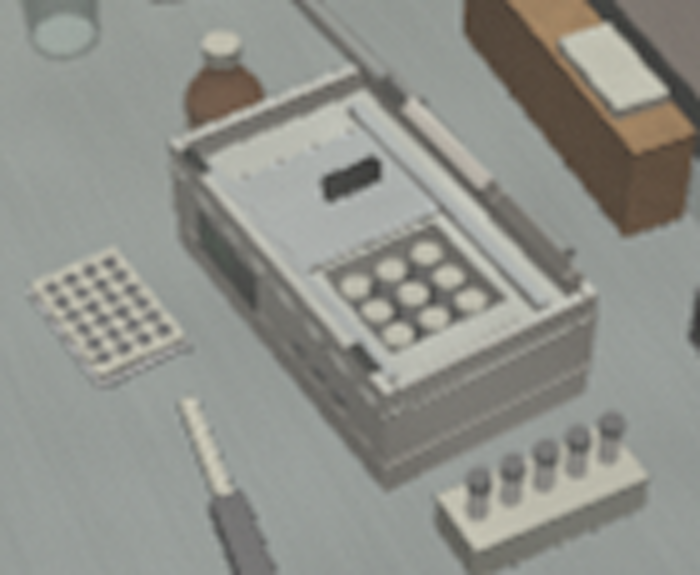

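Crop 1: fin at crop px (313,208), handle bar at (293,183)–(455,165). Crop 2: rim corners at (175,143), (387,388), (595,292), bottom corner (387,488), fin at (352,172). I'll fit the pose to these.

```bash
cat > h.py <<'E'
from workcell import *
import numpy as np, cv2
from scipy.spatial.transform import Rotation as R
from scipy.optimize import least_squares
def proj(n,P,ci=None):
    ci=ci or camera_info(n); p=R.from_quat(ci["rotation"]).inv().apply(np.atleast_2d(P)-ci["origin"])
    return np.c_[ci["fx"]*p[:,0]/p[:,2]+ci["cx"],ci["fy"]*p[:,1]/p[:,2]+ci["cy"]]
def W(q,P):  # incubator -> world
    return R.from_euler("z",q[2]).apply(np.atleast_2d(P))+[q[0],q[1],0]
def handle(l,y=0): return [.09-.216*np.cos(l),y,.137+.216*np.sin(l)]
E
python3 - <<'E'
from h import *
T=lambda u,v:("top",170+u/5,130+v/5); S=lambda u,v:("side",185+u/5,125+v/5)
obs=[(S(175,143),(-.085,.16,.126)),(S(387,388),(-.085,-.16,.126)),(S(595,292),(.105,-.16,.126)),(S(387,488),(-.085,-.16,0)),
(T(187,347),(-.085,.16,.126)),(T(597,303),(-.085,-.16,.126)),(S(352,172),'c'),(T(313,208),'c'),
(T(293,183),'h+'),(T(455,165),'h-'),(T(403,278),(-.047,-.01,.1)),(T(523,268),(-.047,-.11,.1))]
CI={n:camera_info(n) for n in("top","side")}
def res(q):
    r=[]
    for (n,u,v),P in obs:
        if P=='c':P=(.02,-.06+q[3],.12)
        elif P=='h+':P=handle(q[4],.055)
        elif P=='h-':P=handle(q[4],-.055)
        r+=list(proj(n,W(q,P),CI[n])[0]-[u,v])
    return np.array(r)
s=least_squares(res,[.75,.06,.1,.1,1.0],loss="soft_l1");print(s.x.round(4));print(res(s.x).reshape(-1,2).round(1))
q=s.x
for nm,P in(("fin",(.02,-.06+q[3],.1255)),("finhome",(.02,-.06,.1255)),("handle",handle(q[4])),("handle0",handle(0)),("hinge",(.09,0,.137))):print(nm,W(q,P).round(4))
np.save("q.npy",q)
E
```

```text
[0.6389 0.0677 0.1304 0.1101 1.0409]
[[-2.  -0.6]
 [-0.2  1.5]
 [ 0.8 -0.3]
 [-0.5  3.3]
 [-1.5 -0.2]
 [ 0.9 -0.5]
 [-0.3  0.8]
 [-0.3 -2.1]
 [-0.4 -0. ]
 [-0.   0.1]
 [-0.7  0.3]
 [ 1.1 -0.5]]
fin [[0.6522 0.12   0.1255]]
finhome [[0.6665 0.0109 0.1255]]
handle [[0.6199 0.0653 0.3234]]
handle0 [[0.514  0.0514 0.137 ]]
hinge [[0.7281 0.0795 0.137 ]]
```

```bash
cat >> h.py <<'E'
from scipy.spatial.transform import Slerp
import json
def tilt(deg,yaw):  # jaws along incubator y, tool z forward and down, deg from vertical
    t=np.radians(deg); z=np.array([np.sin(t),0,-np.cos(t)]); y=np.array([0,1.,0])
    return R.from_euler("z",yaw)*R.from_matrix(np.c_[np.cross(y,z),y,z])
def plan(p1,r1,g,p0=None,r0=None,step=1.0):
    if p0 is None: o=get_obs(); p0,r0=o["position"],R.from_quat(o["ee_rot"])
    rv=(r0.inv()*r1).as_rotvec(degrees=True); n=1
    while True:
        sl=Slerp([0,1],R.concatenate([r0,r1])); p,r=p0,r0; rows=[]
        for k in range(1,n+1):
            d=np.round(r.inv().apply(p0+(p1-p0)*k/n-p)/.025,2); w=np.round((r.inv()*sl(k/n)).as_rotvec(degrees=True),1)
            p=p+r.apply(d*.025); r=r*R.from_rotvec(w,degrees=True); rows.append([list(map(float,d)),list(map(float,w)),g])
        if max(max(map(abs,a)) for a,_,_ in rows)<=step and max(max(map(abs,b)) for _,b,_ in rows)<=10.5: break
        n+=1
    for i in range(0,n,5): print(json.dumps(rows[i:i+5]))
    return p,r
E
python3 - <<'E'
from h import *
q=np.load("q.npy"); r=tilt(45,q[2]); p=W(q,(-.085,-.06+q[3],.226))[0]; print(p); plan(p,r,.6)
E
```

```text
[0.54810337 0.10638838 0.226     ]
[[[-0.93, -0.6, 0.01], [-0.7, -2.3, -1.7], 0.6], [[-0.92, -0.63, 0.04], [-0.7, -2.3, -1.7], 0.6], [[-0.89, -0.66, 0.07], [-0.7, -2.3, -1.7], 0.6], [[-0.87, -0.68, 0.1], [-0.7, -2.3, -1.7], 0.6], [[-0.85, -0.71, 0.12], [-0.7, -2.3, -1.6], 0.6]]
[[[-0.82, -0.74, 0.14], [-0.7, -2.3, -1.7], 0.6], [[-0.79, -0.76, 0.17], [-0.7, -2.3, -1.7], 0.6], [[-0.76, -0.78, 0.19], [-0.7, -2.3, -1.7], 0.6], [[-0.73, -0.82, 0.21], [-0.7, -2.3, -1.7], 0.6], [[-0.69, -0.83, 0.23], [-0.7, -2.3, -1.7], 0.6]]
[[[-0.66, -0.86, 0.25], [-0.7, -2.3, -1.7], 0.6], [[-0.63, -0.88, 0.26], [-0.7, -2.3, -1.6], 0.6], [[-0.59, -0.9, 0.28], [-0.7, -2.3, -1.7], 0.6], [[-0.55, -0.92, 0.29], [-0.7, -2.3, -1.7], 0.6], [[-0.51, -0.94, 0.29], [-0.7, -2.3, -1.7], 0.6]]
[[[-0.47, -0.96, 0.31], [-0.8, -2.3, -1.7], 0.6], [[-0.43, -0.97, 0.31], [-0.7, -2.3, -1.7], 0.6], [[-0.39, -1.0, 0.31], [-0.7, -2.3, -1.7], 0.6], [[-0.35, -1.0, 0.32], [-0.7, -2.3, -1.7], 0.6]]
```

>>> {"op": "move_arm", "data": {"moves": [[[-0.93,-0.6,0.01],[-0.7,-2.3,-1.7],0.6],[[-0.92,-0.63,0.04],[-0.7,-2.3,-1.7],0.6],[[-0.89,-0.66,0.07],[-0.7,-2.3,-1.7],0.6],[[-0.87,-0.68,0.1],[-0.7,-2.3,-1.7],0.6],[[-0.85,-0.71,0.12],[-0.7,-2.3,-1.6],0.6]]}}

```text
clock: 0.72
position: [0.3494, 0.4396, 0.2296]
ee_rot: [0.155, 0.982, 0.007, 0.105]
ft_force: [0.0, 0.0, 0.6]
grip_width: 0.596
```

>>> {"op": "move_arm", "data": {"moves": [[[-0.82,-0.74,0.14],[-0.7,-2.3,-1.7],0.6],[[-0.79,-0.76,0.17],[-0.7,-2.3,-1.7],0.6],[[-0.76,-0.78,0.19],[-0.7,-2.3,-1.7],0.6],[[-0.73,-0.82,0.21],[-0.7,-2.3,-1.7],0.6],[[-0.69,-0.83,0.23],[-0.7,-2.3,-1.7],0.6]]}}

```text
clock: 1.35
position: [0.4203, 0.3204, 0.2285]
ee_rot: [0.078, 0.975, 0.013, 0.208]
ft_force: [0.8, 0.1, -0.3]
grip_width: 0.6
```

>>> {"op": "move_arm", "data": {"moves": [[[-0.66,-0.86,0.25],[-0.7,-2.3,-1.7],0.6],[[-0.63,-0.88,0.26],[-0.7,-2.3,-1.6],0.6],[[-0.59,-0.9,0.28],[-0.7,-2.3,-1.7],0.6],[[-0.55,-0.92,0.29],[-0.7,-2.3,-1.7],0.6],[[-0.51,-0.94,0.29],[-0.7,-2.3,-1.7],0.6]]}}

```text
clock: 1.98
position: [0.4914, 0.2012, 0.2271]
ee_rot: [0.001, 0.952, 0.02, 0.307]
ft_force: [-0.5, -0.6, 0.0]
grip_width: 0.598
```

>>> {"op": "move_arm", "data": {"moves": [[[-0.47,-0.96,0.31],[-0.8,-2.3,-1.7],0.6],[[-0.43,-0.97,0.31],[-0.7,-2.3,-1.7],0.6],[[-0.39,-1.0,0.31],[-0.7,-2.3,-1.7],0.6],[[-0.35,-1.0,0.32],[-0.7,-2.3,-1.7],0.6],[[0,0,0],[0,0,0],0.6]]}}

```text
clock: 2.6
position: [0.5481, 0.1046, 0.2254]
ee_rot: [-0.059, 0.922, 0.025, 0.382]
ft_force: [1.0, 0.8, -0.0]
grip_width: 0.602
```

Run:
```python
from h import *
o=get_obs();print(o["clock"],o["position"],o["joint_pos"].round(2),o["ft_force"].round(1)); ci=camera_info("wrist");print(ci)
im=cv2.cvtColor(camera("wrist"),cv2.COLOR_RGB2BGR)
q=np.load("q.npy")
for P in ((.02,-.06+q[3],.1255),(-.005,-.06+q[3],.1255),(.045,-.06+q[3],.1255),(-.085,.16,.126),(-.085,-.16,.126)):
    v=R.from_quat(ci["rotation"]).inv().apply(W(q,P)[0]-ci["origin"]); th=np.arctan2(np.hypot(*v[:2]),v[2]); u=v[:2]/np.hypot(*v[:2])*th*ci["fx"]+[ci["cx"],ci["cy"]]; print(u.round(1))
    cv2.circle(im,tuple(int(a) for a in u),3,(0,0,255),1)
cv2.imwrite("pics/w1.png",cv2.resize(im,None,fx=1.5,fy=1.5))
```

```text
2.6 [0.54809271 0.10461174 0.22541161] [-0.78 -0.34  0.35  2.34  0.75  0.45  0.72] [ 1.   0.8 -0. ]
{'fx': 297.3186396354542, 'fy': 297.3186396354542, 'cx': 252.88684359719818, 'cy': 191.1869775184744, 'origin': array([0.40167377, 0.08562714, 0.27917841]), 'rotation': array([0.57134544, 0.64840381, 0.37819998, 0.33181571])}
[254.9 182.4]
[255.  168.3]
[254.9 194.5]
[398.4 112.3]
[ 20.1 124.7]
```

View pics/w1.png

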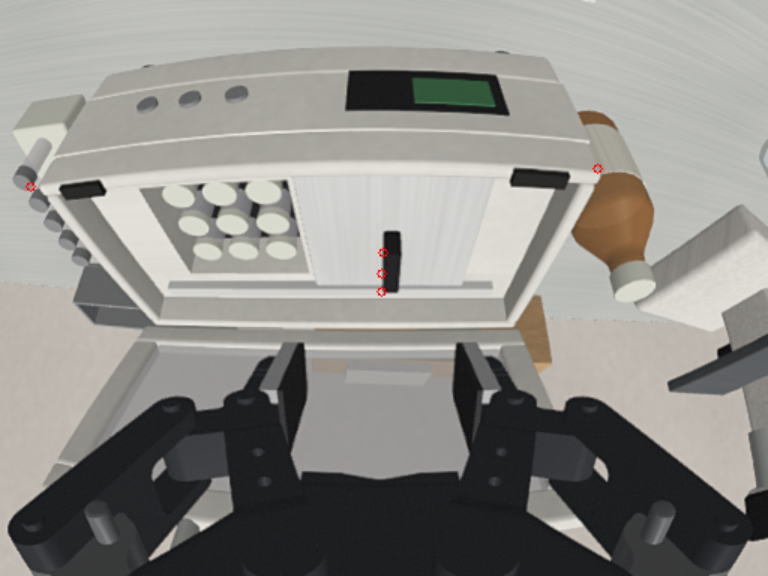

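The wrist view shows the fin at about (391,270) in this scaled image. That is about 10 px right of the prediction, so roughly 6 mm in +y. I'll refit with these points.

Run:
```python
from h import *
T=lambda u,v:("top",170+u/5,130+v/5); S=lambda u,v:("side",185+u/5,125+v/5); Wr=lambda u,v:("wrist",u/1.5,v/1.5)
obs=[(S(175,143),(-.085,.16,.126)),(S(387,388),(-.085,-.16,.126)),(S(595,292),(.105,-.16,.126)),(S(387,488),(-.085,-.16,0)),
(T(187,347),(-.085,.16,.126)),(T(597,303),(-.085,-.16,.126)),(S(352,172),'c'),
(T(293,183),'h+'),(T(455,165),'h-'),(T(403,278),(-.047,-.01,.1)),(T(523,268),(-.047,-.11,.1)),
(Wr(392,249),'cf'),(Wr(391,290),'cb'),(Wr(193,272),(.057,-.11,.1)),(Wr(47,188),(-.085,-.16,.126)),(Wr(598,178),(-.085,.16,.126))]
CI={n:camera_info(n) for n in("top","side","wrist")}
def pw(P):
    ci=CI["wrist"];v=R.from_quat(ci["rotation"]).inv().apply(P-ci["origin"]);h=np.hypot(*v[:2])
    return v[:2]/h*np.arctan2(h,v[2])*ci["fx"]+[ci["cx"],ci["cy"]]
def res(q):
    r=[]
    for (n,u,v),P in obs:
        if isinstance(P,str): P={'c':(.02,-.06+q[3],.12),'cf':(-.005,-.06+q[3],.1255),'cb':(.045,-.06+q[3],.1255),'h+':handle(q[4],.055),'h-':handle(q[4],-.055)}[P]
        w=W(q,P)
        r+=list(pw(w[0])-[u,v] if n=="wrist" else proj(n,w,CI[n])[0]-[u,v])
    return np.array(r)
s=least_squares(res,np.load("q.npy"),loss="soft_l1");print(s.x.round(4));print(res(s.x).reshape(-1,2).round(1).tolist())
q=s.x; print("fin",W(q,(.02,-.06+q[3],.1255)),"handle",W(q,handle(q[4])))
np.save("q.npy",q)
r=tilt(45,q[2]); p,r=plan(W(q,(-.04,-.06+q[3],.181))[0],r,.6); plan(W(q,(.025,-.06+q[3],.1165))[0],r,.6,p,r)
```

```text
[0.6416 0.0717 0.126  0.1142 1.0268]
[[-1.6, -1.5], [-0.2, 0.5], [0.9, -1.1], [-0.5, 2.3], [-2.7, -1.1], [-0.2, -1.1], [-0.6, -0.6], [-1.5, -0.0], [-1.1, 0.2], [-1.8, -0.4], [0.0, -1.1], [0.2, 3.9], [-0.4, 2.3], [-2.8, 0.6], [-8.0, 0.2], [0.5, -3.1]]
fin [[0.65463744 0.12795051 0.1255    ]] handle [[0.61997857 0.06897279 0.32181814]]
[[[-0.03, 0.11, 0.88], [0.1, 0.0, 0.0], 0.6], [[-0.04, 0.11, 0.88], [0.0, 0.0, 0.1], 0.6], [[-0.03, 0.11, 0.88], [0.1, 0.0, -0.0], 0.6]]
[[[-0.0, -0.0, 0.92], [0.0, 0.0, 0.0], 0.6], [[-0.01, -0.0, 0.91], [0.0, 0.0, 0.0], 0.6], [[-0.0, -0.0, 0.92], [0.0, 0.0, 0.0], 0.6], [[-0.01, -0.0, 0.92], [0.0, 0.0, 0.0], 0.6]]
```

>>> {"op": "move_arm", "data": {"moves": [[[-0.03,0.11,0.88],[0.1,0.0,0.0],0.6],[[-0.04,0.11,0.88],[0.0,0.0,0.1],0.6],[[-0.03,0.11,0.88],[0.1,0.0,0.0],0.6],[[0,0,0.9],[0,0,0],0.6],[[0,0,0.9],[0,0,0],0.6]]}}

```text
clock: 3.28
position: [0.6271, 0.127, 0.1491]
ee_rot: [-0.06, 0.922, 0.025, 0.382]
ft_force: [0.3, 0.9, 0.2]
grip_width: 0.598
```

>>> {"op": "move_arm", "data": {"moves": [[[-0.02,0,0.9],[0,0,0],0.6],[[0,0,0.8],[0,0,0],0.6],[[0,0,0],[0,0,0],0.6]]}}

```text
clock: 3.65
position: [0.6568, 0.1305, 0.1187]
ee_rot: [-0.06, 0.922, 0.024, 0.382]
ft_force: [0.5, -1.2, 0.7]
grip_width: 0.599
```

Run:
```python
from h import *
o=get_obs();print(o["position"],o["joint_pos"].round(2),o["ft_force"].round(1)); q=np.load("q.npy")
print("inc",R.from_euler("z",-q[2]).apply(o["position"]-[q[0],q[1],0]))
cv2.imwrite("pics/w2.png",cv2.cvtColor(camera("wrist"),cv2.COLOR_RGB2BGR))
```

```text
[0.65683512 0.13045917 0.11872819] [-0.75  0.16  0.44  2.19  1.25  0.09  0.14] [ 0.5 -1.2  0.7]
inc [0.02249551 0.05636735 0.11872819]
```

View pics/w2.png

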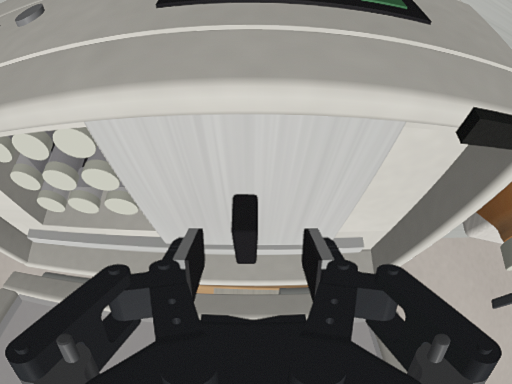

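The fin stands between the open fingers, at about (245,228), so I'll close on it.

>>> {"op": "move_arm", "data": {"moves": [[[0,0,0],[0,0,0],0.05],[[0,0,0],[0,0,0],0.05],[[0,0,0],[0,0,0],0.05],[[0,0,0],[0,0,0],0.05],[[0,0,0],[0,0,0],0.05]], "squeeze": 25}}

```text
clock: 4.32
position: [0.657, 0.1292, 0.1208]
ee_rot: [-0.059, 0.922, 0.025, 0.383]
ft_force: [-7.9, -1.8, 7.4]
grip_width: 0.129
```

Run:
```python
from h import *
o=get_obs();q=np.load("q.npy");print(o["position"],o["joint_pos"].round(3),o["ft_force"].round(1),o["grip_width"])
p=o["position"]+R.from_euler("z",q[2]).apply([0,-.118,0]);plan(p,R.from_quat(o["ee_rot"]),.05,step=.8)
```

```text
[0.65698491 0.1291962  0.12080131] [-0.751  0.159  0.439  2.196  1.25   0.09   0.139] [-7.9 -1.8  7.4] 0.12930644183714504
[[[0.0, -0.79, -0.0], [0.0, 0.0, 0.0], 0.05], [[0.0, -0.78, -0.0], [0.0, 0.0, 0.0], 0.05], [[0.0, -0.79, -0.0], [0.0, 0.0, 0.0], 0.05], [[0.0, -0.79, -0.0], [0.0, 0.0, 0.0], 0.05], [[0.0, -0.78, -0.01], [0.0, 0.0, 0.0], 0.05]]
[[[0.0, -0.79, 0.0], [0.0, 0.0, 0.0], 0.05]]
```

>>> {"op": "move_arm", "data": {"moves": [[[0,-0.5,-0.05],[0,0,0],0.05],[[0,-0.7,0],[0,0,0],0.05],[[0,-0.7,0],[0,0,0],0.05]]}}

```text
clock: 4.7
position: [0.6619, 0.0861, 0.1211]
ee_rot: [-0.06, 0.922, 0.025, 0.382]
ft_force: [9.2, 2.9, -8.3]
grip_width: 0.126
```

Run:
```python
from h import *
o=get_obs();q=np.load("q.npy");print(o["joint_pos"].round(3),o["ft_force"].round(1),o["grip_width"])
print("inc",R.from_euler("z",-q[2]).apply(o["position"]-[q[0],q[1],0]))
```

```text
[-0.34   0.149  0.109  2.187  1.209  0.066  0.278] [ 9.2  2.9 -8.3] 0.1263715942886129
inc [0.02191028 0.01172204 0.12108854]
```

Joint 6 is close to its lower limit of 0.06, so I'll make the tilt steeper by about 10° while sliding.

>>> {"op": "move_arm", "data": {"moves": [[[0,-0.2,0],[0,4,0],0.05],[[0,-0.4,0],[0,4,0],0.05],[[0,-0.4,0],[0,3,0],0.05]]}}

```text
clock: 5.08
position: [0.6666, 0.0603, 0.1203]
ee_rot: [-0.056, 0.943, 0.01, 0.327]
ft_force: [7.0, 1.2, -12.0]
grip_width: 0.132
```

```bash
cat > st.py <<'E'
from h import *
o=get_obs();q=np.load("q.npy");print(o["clock"],o["joint_pos"].round(3),o["ft_force"].round(1),o["grip_width"].round(3))
ri=R.from_euler("z",-q[2]);print("inc",ri.apply(o["position"]-[q[0],q[1],0]).round(4),"toolz",(ri*R.from_quat(o["ee_rot"])).apply([0,0,1]).round(3),"tooly",(ri*R.from_quat(o["ee_rot"])).apply([0,1,0]).round(3))
E
python3 st.py
```

```text
Traceback (most recent call last):
  File "st.py", line 2, in <module>
    o=get_obs();q=np.load("q.npy");print(o["clock"],o["joint_pos"].round(3),o["ft_force"].round(1),o["grip_width"].round(3))
                                                                                                   ^^^^^^^^^^^^^^^^^^^^^
AttributeError: 'float' object has no attribute 'round'
```

```bash
sed -i 's/o\["grip_width"\].round(3)/o["grip_width"]/' st.py
python3 st.py
```

```text
5.075 [ 0.108  0.188 -0.319  2.073  0.493  0.251  1.066] [  7.    1.2 -12. ] 0.13239628770800937
inc [ 0.0234 -0.0145  0.1203] toolz [ 0.619 -0.023 -0.785] tooly [ 0.013  1.    -0.019]
```

>>> {"op": "move_arm", "data": {"moves": [[[0,-0.5,0.05],[0,0,0],0.05],[[0,-0.5,0],[0,0,0],0.05],[[0,-0.4,0],[0,0,0],0.05],[[0,-0.2,0],[0,0,0],0.05],[[0,0,0],[0,0,0],0.05]]}}

```text
clock: 5.7
position: [0.672, 0.0187, 0.1203]
ee_rot: [-0.055, 0.943, 0.008, 0.328]
ft_force: [-13.1, -3.0, 6.1]
grip_width: 0.13
```

```bash
python3 st.py
```

```text
5.7 [ 0.266  0.202 -0.393  2.062  0.36   0.236  1.273] [-13.1  -3.    6.1] 0.1300073409604996
inc [ 0.0235 -0.0564  0.1203] toolz [ 0.619 -0.026 -0.785] tooly [ 0.016  1.    -0.02 ]
```

>>> {"op": "move_arm", "data": {"moves": [[[0,-0.1,-0.02],[0,0,0],0.05],[[0,-0.1,0],[0,0,0],0.05]]}}

```text
clock: 5.95
position: [0.6724, 0.0154, 0.1204]
ee_rot: [-0.056, 0.943, 0.009, 0.328]
ft_force: [-10.5, 9.6, -1.0]
grip_width: 0.13
```

>>> {"op": "move_arm", "data": {"moves": [[[0,-0.1,0],[0,0,0],0.05],[[0,0,0],[0,0,0],0.05]]}}

```text
clock: 6.2
position: [0.6724, 0.0155, 0.1204]
ee_rot: [-0.057, 0.943, 0.01, 0.328]
ft_force: [-11.8, 7.9, 0.7]
grip_width: 0.126
```

```bash
python3 st.py
```

```text
6.2 [ 0.298  0.205 -0.416  2.06   0.332  0.235  1.314] [-11.8   7.9   0.7] 0.12626234507475334
inc [ 0.0235 -0.0597  0.1204] toolz [ 0.62  -0.021 -0.785] tooly [ 0.011  1.    -0.018]
```

The Y force has risen to about 9 N and motion has stopped after 115 mm of travel, so the cover is at its home stop. Next: release, back out, and check.

>>> {"op": "move_arm", "data": {"moves": [[[0,0,0],[0,0,0],0.45],[[0,0,0],[0,0,0],0.45],[[0,0,0],[0,0,0],0.45],[[0,0,-0.5],[0,0,0],0.45],[[0,0,-0.8],[0,0,0],0.45]]}}

```text
clock: 6.82
position: [0.6539, 0.0108, 0.1473]
ee_rot: [-0.056, 0.942, 0.009, 0.329]
ft_force: [0.4, -0.2, -0.3]
grip_width: 0.448
```

>>> {"op": "move_arm", "data": {"moves": [[[0,0,-1],[0,0,0],0.45],[[0,0,-1],[0,0,0],0.45],[[0,0,-1],[0,0,0],0.45],[[0,0,-1],[0,0,0],0.45],[[0,0,0],[0,0,0],0.45]]}}

```text
clock: 7.45
position: [0.5925, 0.005, 0.2277]
ee_rot: [-0.055, 0.942, 0.008, 0.331]
ft_force: [1.2, -0.4, -0.3]
grip_width: 0.449
```

```bash
python3 st.py
python3 - <<'E'
from h import *
cv2.imwrite("pics/w3.png",cv2.cvtColor(camera("wrist"),cv2.COLOR_RGB2BGR))
E
```

```text
7.45 [ 0.502 -0.14  -0.539  2.132 -0.199  0.46   1.778] [ 1.2 -0.4 -0.3] 0.4493942337411948
inc [-0.0571 -0.0601  0.2277] toolz [ 0.625 -0.026 -0.78 ] tooly [ 0.016  1.    -0.021]
```

View pics/w3.png

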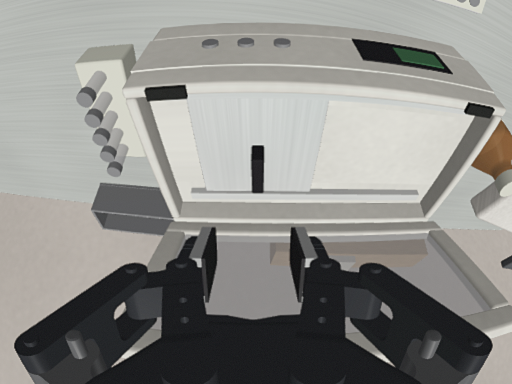

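The wrist view shows the cover (rows 95–190) fully over the compartment, with no vials visible and the fin at (258,168). Next I'll back off, turn the jaws across the bar and go to a spot in front of and above the handle.

```bash
cat >> h.py <<'E'
def tiltb(deg,yaw): # jaws across the bar
    t=np.radians(deg);s,c=np.sin(t),np.cos(t)
    return R.from_euler("z",yaw)*R.from_matrix(np.array([[0,c,s],[1,0,0],[0,s,-c]]))
E
python3 - <<'E'
from h import *
q=np.load("q.npy");o=get_obs();r=tiltb(25,q[2])
p,r2=plan(W(q,(-.14,-.05,.32))[0],R.from_quat(o["ee_rot"]),.6);print()
h=np.array(handle(q[4])); z=np.array([np.sin(.436),0,-np.cos(.436)])
print(h, W(q,h-.09*z)); plan(W(q,h-.09*z)[0],r,.6,p,r2)
E
```

```text
[[[0.05, 0.05, -1.0], [0.0, 0.0, 0.0], 0.6], [[0.05, 0.06, -1.0], [0.0, 0.0, 0.0], 0.6], [[0.05, 0.05, -1.0], [0.0, 0.0, 0.0], 0.6], [[0.05, 0.06, -1.0], [0.0, 0.0, 0.0], 0.6], [[0.05, 0.05, -1.0], [0.0, 0.0, 0.0], 0.6]]

[-0.0217956   0.          0.32181814] [[0.58227134 0.06419642 0.40339847]]
[[[-0.51, 0.22, -0.07], [1.1, 1.3, 9.9], 0.6], [[-0.46, 0.3, -0.09], [1.0, 1.3, 10.0], 0.6], [[-0.4, 0.38, -0.11], [1.1, 1.3, 9.9], 0.6], [[-0.33, 0.44, -0.12], [1.1, 1.4, 9.9], 0.6], [[-0.24, 0.48, -0.14], [1.0, 1.3, 10.0], 0.6]]
[[[-0.16, 0.52, -0.15], [1.1, 1.3, 9.9], 0.6], [[-0.06, 0.53, -0.16], [1.0, 1.3, 9.9], 0.6], [[0.04, 0.53, -0.17], [1.1, 1.3, 10.0], 0.6], [[0.13, 0.52, -0.18], [1.0, 1.3, 9.9], 0.6]]
```

>>> {"op": "move_arm", "data": {"moves": [[[0.05,0.05,-1.0],[0,0,0],0.6],[[0.05,0.05,-1.0],[0,0,0],0.6],[[0.05,0.05,-1.0],[0,0,0],0.6],[[0.05,0.06,-1.0],[0,0,0],0.6],[[0.05,0.06,-1.0],[0,0,0],0.6]]}}

```text
clock: 8.12
position: [0.5086, 0.0046, 0.3188]
ee_rot: [-0.055, 0.943, 0.009, 0.329]
ft_force: [-0.3, 0.3, 0.6]
grip_width: 0.599
```

>>> {"op": "move_arm", "data": {"moves": [[[-0.51,0.22,-0.07],[1.1,1.3,9.9],0.6],[[-0.46,0.3,-0.09],[1.0,1.3,10.0],0.6],[[-0.4,0.38,-0.11],[1.1,1.3,9.9],0.6],[[-0.33,0.44,-0.12],[1.1,1.4,9.9],0.6],[[-0.24,0.48,-0.14],[1.0,1.3,10.0],0.6]]}}

```text
clock: 8.75
position: [0.5501, 0.038, 0.3652]
ee_rot: [0.362, 0.894, 0.102, 0.243]
ft_force: [0.2, -0.6, -0.3]
grip_width: 0.598
```

>>> {"op": "move_arm", "data": {"moves": [[[-0.16,0.52,-0.15],[1.1,1.3,9.9],0.6],[[-0.06,0.53,-0.16],[1.0,1.3,9.9],0.6],[[0.04,0.53,-0.17],[1.1,1.3,10.0],0.6],[[0.13,0.52,-0.18],[1.0,1.3,9.9],0.6],[[0,0,0],[0,0,0],0.6]]}}

```text
clock: 9.38
position: [0.5833, 0.0639, 0.4025]
ee_rot: [0.645, 0.733, 0.163, 0.142]
ft_force: [-0.4, 0.6, -0.2]
grip_width: 0.596
```

```bash
python3 st.py
python3 - <<'E'
from h import *
q=np.load("q.npy"); ci=camera_info("wrist"); im=cv2.cvtColor(camera("wrist"),cv2.COLOR_RGB2BGR)
for l in (q[4],q[4]+.05):
  for y in(-.055,0,.055):
    v=R.from_quat(ci["rotation"]).inv().apply(W(q,handle(l,y))[0]-ci["origin"]);h=np.hypot(*v[:2]);u=v[:2]/h*np.arctan2(h,v[2])*ci["fx"]+[ci["cx"],ci["cy"]]
    print(u.round(1));cv2.circle(im,tuple(int(a) for a in u),3,(0,0,255) if l==q[4] else (255,0,0),1)
cv2.imwrite("pics/w4.png",cv2.resize(im,None,fx=1.5,fy=1.5))
E
```

```text
9.375 [ 1.005 -0.135 -1.067  1.62  -0.151  1.153  0.073] [-0.4  0.6 -0.2] 0.5964244018799623
inc [-0.0588 -0.0005  0.4025] toolz [ 0.422  0.003 -0.907] tooly [ 0.907 -0.     0.422]
[251.5 255.5]
[251.3 195. ]
[251.1 126.5]
[263.9 256. ]
[264.6 195.2]
[265.  126.6]
```

View pics/w4.png

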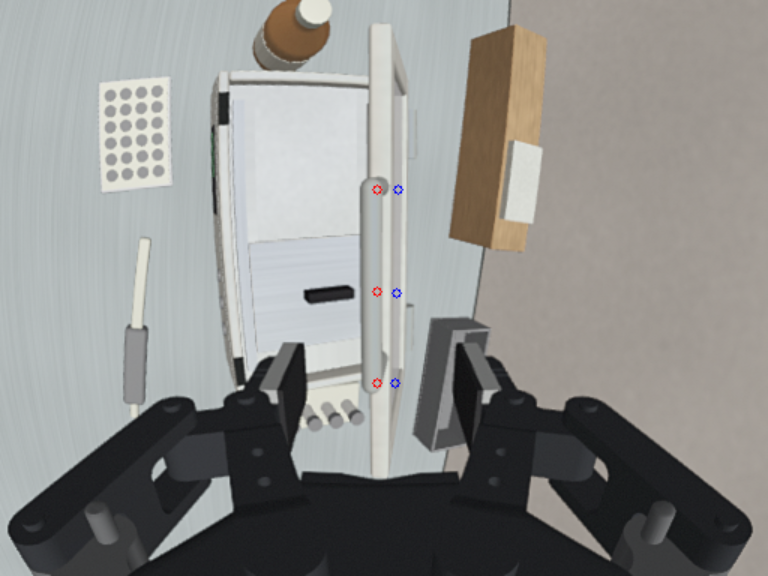

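The handle bar is at (371,285), about 6 px from the prediction, so a 3 mm correction is enough. I'll move in along the tool axis.

>>> {"op": "move_arm", "data": {"moves": [[[0,-0.1,0.8],[0,0,0],0.6],[[0,0,0.9],[0,0,0],0.6],[[0,0,0.9],[0,0,0],0.6],[[0,0,0.9],[0,0,0],0.6],[[0,0,0.7],[0,0,0],0.6]]}}

```text
clock: 10.05
position: [0.6236, 0.0695, 0.3042]
ee_rot: [0.644, 0.734, 0.161, 0.143]
ft_force: [-0.0, -0.9, 0.5]
grip_width: 0.602
```

>>> {"op": "move_arm", "data": {"moves": [[[0,0,0],[0,0,0],0.3],[[0,0,0],[0,0,0],0.2],[[0,0,0],[0,0,0],0.05],[[0,0,0],[0,0,0],0.05],[[0,0,0],[0,0,0],0.05]], "squeeze": 40}}

```text
clock: 10.68
position: [0.6238, 0.0699, 0.3069]
ee_rot: [0.645, 0.733, 0.162, 0.143]
ft_force: [-6.8, 0.4, 5.6]
grip_width: 0.124
```

```bash
python3 st.py
python3 - <<'E'
from h import *
a=cv2.cvtColor(camera("wrist"),cv2.COLOR_RGB2BGR); cv2.imwrite("pics/w5.png",a)
E
```

```text
10.675 [ 0.945  0.097 -1.187  1.709  0.158  0.966 -0.156] [-6.8  0.4  5.6] 0.12390191401011334
inc [-0.0179  0.0004  0.3069] toolz [ 0.422  0.    -0.907] tooly [0.907 0.    0.422]
```

View pics/w5.png

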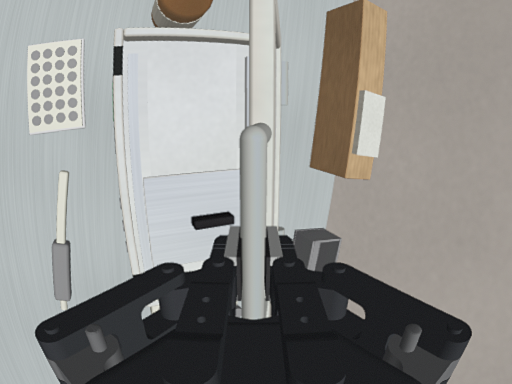

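The bar at (254,260) is gripped between the pads, and the cover is still home. Next I'll lower the lid along its arc.

```bash
cat > arc.py <<'E'
from h import *
import sys
q=np.load("q.npy");o=get_obs();r=R.from_euler("z",-q[2])*R.from_quat(o["ee_rot"]);t=R.from_euler("z",-q[2]).apply(o["position"]-[q[0],q[1],0])
z=r.apply([0,0,1]); H=np.array([.09,0,.137])
d=least_squares(lambda d:np.hypot(*(t-d[0]*z-H)[[0,2]])-.216,[.012]).x[0]; b=t-d*z; l=np.arctan2(b[2]-H[2],H[0]-b[0]); print("d",d,"lid",l,"y",b[1])
l=float(sys.argv[3]) if len(sys.argv)>3 else l
step,n=float(sys.argv[1]),int(sys.argv[2]); rows=[]; acc=np.zeros(3)
for k in range(n):
    tgt=r.inv().apply(np.array(handle(l-step*(k+1)))-handle(l))/.025; v=np.round(tgt-acc,2); acc+=v; rows.append([[0,float(v[1]),float(v[2])],[0,0,0],.05])
for i in range(0,n,5): print(json.dumps(rows[i:i+5]), "lid ->",round(l-step*min(i+5,n),3))
E
python3 arc.py .04 15
```

```text
d 0.014830144188147524 lid 1.0140681315350075 y 0.00042734806095186685
[[[0, -0.34, 0.05], [0, 0, 0], 0.05], [[0, -0.34, 0.06], [0, 0, 0], 0.05], [[0, -0.34, 0.08], [0, 0, 0], 0.05], [[0, -0.33, 0.09], [0, 0, 0], 0.05], [[0, -0.33, 0.1], [0, 0, 0], 0.05]] lid -> 0.814
[[[0, -0.33, 0.11], [0, 0, 0], 0.05], [[0, -0.32, 0.13], [0, 0, 0], 0.05], [[0, -0.31, 0.14], [0, 0, 0], 0.05], [[0, -0.31, 0.16], [0, 0, 0], 0.05], [[0, -0.31, 0.16], [0, 0, 0], 0.05]] lid -> 0.614
[[[0, -0.29, 0.18], [0, 0, 0], 0.05], [[0, -0.29, 0.19], [0, 0, 0], 0.05], [[0, -0.28, 0.2], [0, 0, 0], 0.05], [[0, -0.28, 0.22], [0, 0, 0], 0.05], [[0, -0.26, 0.22], [0, 0, 0], 0.05]] lid -> 0.414
```

>>> {"op": "move_arm", "data": {"moves": [[[0,-0.34,0.05],[0,0,0],0.05],[[0,-0.34,0.06],[0,0,0],0.05],[[0,-0.34,0.08],[0,0,0],0.05],[[0,-0.33,0.09],[0,0,0],0.05],[[0,-0.33,0.1],[0,0,0],0.05]]}}

```text
clock: 11.35
position: [0.5905, 0.0657, 0.2806]
ee_rot: [0.645, 0.732, 0.163, 0.143]
ft_force: [0.8, 1.9, 1.7]
grip_width: 0.123
```

```bash
python3 st.py; python3 arc.py .04 10 .814
```

```text
11.35 [ 1.03  -0.044 -1.177  1.827 -0.036  0.894 -0.014] [0.8 1.9 1.7] 0.12295783422578849
inc [-0.0515  0.0005  0.2806] toolz [ 0.424  0.    -0.906] tooly [0.906 0.    0.424]
d 0.015216602190563044 lid 0.8164720368260137 y 0.0004903089931182998
[[[0, -0.33, 0.11], [0, 0, 0], 0.05], [[0, -0.32, 0.13], [0, 0, 0], 0.05], [[0, -0.31, 0.14], [0, 0, 0], 0.05], [[0, -0.31, 0.16], [0, 0, 0], 0.05], [[0, -0.31, 0.16], [0, 0, 0], 0.05]] lid -> 0.614
[[[0, -0.29, 0.18], [0, 0, 0], 0.05], [[0, -0.29, 0.19], [0, 0, 0], 0.05], [[0, -0.28, 0.2], [0, 0, 0], 0.05], [[0, -0.28, 0.21], [0, 0, 0], 0.05], [[0, -0.26, 0.22], [0, 0, 0], 0.05]] lid -> 0.414
```

Tracking well, with low forces.

>>> {"op": "move_arm", "data": {"moves": [[[0,-0.33,0.11],[0,0,0],0.05],[[0,-0.32,0.13],[0,0,0],0.05],[[0,-0.31,0.14],[0,0,0],0.05],[[0,-0.31,0.16],[0,0,0],0.05],[[0,-0.31,0.16],[0,0,0],0.05]]}}

```text
clock: 11.98
position: [0.5615, 0.062, 0.247]
ee_rot: [0.646, 0.733, 0.162, 0.142]
ft_force: [-2.0, 3.8, 2.9]
grip_width: 0.123
```

```bash
python3 st.py; python3 arc.py .04 10 .614
```

```text
11.975 [ 1.02  -0.137 -1.119  1.939 -0.171  0.832  0.091] [-2.   3.8  2.9] 0.12284702601070284
inc [-0.0807  0.0004  0.247 ] toolz [ 0.421  0.001 -0.907] tooly [ 0.907 -0.     0.421]
d 0.015143517045803872 lid 0.610018121224115 y 0.00043173378385331175
[[[0, -0.3, 0.18], [0, 0, 0], 0.05], [[0, -0.28, 0.19], [0, 0, 0], 0.05], [[0, -0.29, 0.2], [0, 0, 0], 0.05], [[0, -0.27, 0.21], [0, 0, 0], 0.05], [[0, -0.26, 0.22], [0, 0, 0], 0.05]] lid -> 0.414
[[[0, -0.26, 0.24], [0, 0, 0], 0.05], [[0, -0.24, 0.24], [0, 0, 0], 0.05], [[0, -0.24, 0.25], [0, 0, 0], 0.05], [[0, -0.22, 0.27], [0, 0, 0], 0.05], [[0, -0.22, 0.27], [0, 0, 0], 0.05]] lid -> 0.214
```

>>> {"op": "move_arm", "data": {"moves": [[[0,-0.3,0.18],[0,0,0],0.05],[[0,-0.28,0.19],[0,0,0],0.05],[[0,-0.29,0.2],[0,0,0],0.05],[[0,-0.27,0.21],[0,0,0],0.05],[[0,-0.26,0.22],[0,0,0],0.05]]}}

```text
clock: 12.6
position: [0.5406, 0.0594, 0.2095]
ee_rot: [0.646, 0.733, 0.162, 0.142]
ft_force: [1.8, 3.9, 0.0]
grip_width: 0.125
```

```bash
python3 st.py; python3 arc.py .04 5 .414
```

```text
12.6 [ 0.999 -0.169 -1.094  2.037 -0.223  0.755  0.134] [1.8 3.9 0. ] 0.12549473052569618
inc [-0.1017  0.0004  0.2095] toolz [ 0.422  0.001 -0.907] tooly [ 0.907 -0.     0.422]
d 0.015076254451804287 lid 0.41032599804920883 y 0.0004208390582125102
[[[0, -0.25, 0.23], [0, 0, 0], 0.05], [[0, -0.25, 0.25], [0, 0, 0], 0.05], [[0, -0.24, 0.25], [0, 0, 0], 0.05], [[0, -0.22, 0.26], [0, 0, 0], 0.05], [[0, -0.21, 0.27], [0, 0, 0], 0.05]] lid -> 0.214
```

>>> {"op": "move_arm", "data": {"moves": [[[0,-0.25,0.23],[0,0,0],0.05],[[0,-0.25,0.25],[0,0,0],0.05],[[0,-0.24,0.25],[0,0,0],0.05],[[0,-0.22,0.26],[0,0,0],0.05],[[0,-0.21,0.27],[0,0,0],0.05]]}}

```text
clock: 13.22
position: [0.5271, 0.0576, 0.1682]
ee_rot: [0.646, 0.733, 0.162, 0.142]
ft_force: [-3.6, 2.4, 2.3]
grip_width: 0.121
```

```bash
python3 st.py; python3 arc.py .025 8 .214
```

```text
13.225 [ 1.004 -0.145 -1.122  2.117 -0.203  0.66   0.117] [-3.6  2.4  2.3] 0.1213446373392642
inc [-0.1153  0.0003  0.1682] toolz [ 0.421  0.001 -0.907] tooly [ 0.907 -0.     0.421]
d 0.014437958031393952 lid 0.2064499535517262 y 0.00032542631177855054
[[[0, -0.13, 0.17], [0, 0, 0], 0.05], [[0, -0.12, 0.18], [0, 0, 0], 0.05], [[0, -0.12, 0.18], [0, 0, 0], 0.05], [[0, -0.12, 0.18], [0, 0, 0], 0.05], [[0, -0.11, 0.19], [0, 0, 0], 0.05]] lid -> 0.089
[[[0, -0.1, 0.19], [0, 0, 0], 0.05], [[0, -0.1, 0.19], [0, 0, 0], 0.05], [[0, -0.1, 0.19], [0, 0, 0], 0.05]] lid -> 0.014
```

>>> {"op": "move_arm", "data": {"moves": [[[0,-0.13,0.17],[0,0,0],0.05],[[0,-0.12,0.18],[0,0,0],0.05],[[0,-0.12,0.18],[0,0,0],0.05],[[0,-0.12,0.18],[0,0,0],0.05],[[0,-0.11,0.19],[0,0,0],0.05]]}}

```text
clock: 13.85
position: [0.5234, 0.0571, 0.1419]
ee_rot: [0.646, 0.733, 0.162, 0.142]
ft_force: [-4.0, 2.2, 1.4]
grip_width: 0.121
```

>>> {"op": "move_arm", "data": {"moves": [[[0,-0.1,0.19],[0,0,0],0.05],[[0,-0.1,0.19],[0,0,0],0.05],[[0,0,0],[0,0,0],0.05]]}}

```text
clock: 14.22
position: [0.5227, 0.057, 0.131]
ee_rot: [0.646, 0.733, 0.162, 0.142]
ft_force: [-2.7, 2.4, -1.9]
grip_width: 0.124
```

```bash
python3 st.py; python3 arc.py .01 6 .039
```

```text
14.225 [ 1.04  -0.065 -1.196  2.167 -0.081  0.565  0.016] [-2.7  2.4 -1.9] 0.123835946997165
inc [-0.1198  0.0004  0.131 ] toolz [ 0.421  0.001 -0.907] tooly [ 0.907 -0.     0.421]
d 0.014394180602739897 lid 0.03259271943139067 y 0.00036144240921656326
[[[0, -0.04, 0.08], [0, 0, 0], 0.05], [[0, -0.04, 0.07], [0, 0, 0], 0.05], [[0, -0.03, 0.08], [0, 0, 0], 0.05], [[0, -0.04, 0.08], [0, 0, 0], 0.05], [[0, -0.04, 0.08], [0, 0, 0], 0.05]] lid -> -0.011
[[[0, -0.03, 0.08], [0, 0, 0], 0.05]] lid -> -0.021
```

>>> {"op": "move_arm", "data": {"moves": [[[0,-0.04,0.08],[0,0,0],0.05],[[0,-0.04,0.07],[0,0,0],0.05],[[0,-0.03,0.08],[0,0,0],0.05]]}}

```text
clock: 14.6
position: [0.5226, 0.057, 0.125]
ee_rot: [0.646, 0.733, 0.162, 0.142]
ft_force: [-6.3, 2.6, 0.9]
grip_width: 0.121
```

>>> {"op": "move_arm", "data": {"moves": [[[0,-0.04,0.08],[0,0,0],0.05],[[0,-0.04,0.08],[0,0,0],0.05],[[0,0,0],[0,0,0],0.05]]}}

```text
clock: 14.98
position: [0.5225, 0.057, 0.1204]
ee_rot: [0.646, 0.733, 0.162, 0.142]
ft_force: [-3.4, 2.1, -2.8]
grip_width: 0.121
```

```bash
python3 st.py; python3 arc.py .01 3 -.011
```

```text
14.975 [ 1.047 -0.028 -1.219  2.178 -0.01   0.54  -0.044] [-3.4  2.1 -2.8] 0.12125521270341619
inc [-0.12    0.0003  0.1204] toolz [ 0.421  0.001 -0.907] tooly [ 0.907 -0.     0.421]
d 0.01422757119505438 lid -0.01692922197531668 y 0.00033845537553499013
[[[0, -0.04, 0.08], [0, 0, 0], 0.05], [[0, -0.03, 0.08], [0, 0, 0], 0.05], [[0, -0.03, 0.08], [0, 0, 0], 0.05]] lid -> -0.041
```

No contact force yet, so I'll continue in small steps.

>>> {"op": "move_arm", "data": {"moves": [[[0,-0.04,0.08],[0,0,0],0.05],[[0,0,0],[0,0,0],0.05]]}}

```text
clock: 15.22
position: [0.5228, 0.057, 0.1193]
ee_rot: [0.646, 0.733, 0.161, 0.142]
ft_force: [-30.6, -0.3, 32.9]
grip_width: 0.12
```

>>> {"op": "move_arm", "data": {"moves": [[[0,-0.03,0.08],[0,0,0],0.05],[[0,0,0],[0,0,0],0.05]]}}

```text
clock: 15.48
position: [0.5237, 0.0568, 0.1174]
ee_rot: [0.646, 0.732, 0.162, 0.143]
ft_force: [-15.5, -0.2, 17.0]
grip_width: 0.122
```

```bash
python3 st.py
python3 - <<'E'
from h import *
a=cv2.cvtColor(camera("wrist"),cv2.COLOR_RGB2BGR); s=cv2.cvtColor(camera("side"),cv2.COLOR_RGB2BGR)[125:240,185:325]
s=cv2.resize(s,(468,384),interpolation=2); cv2.imwrite("pics/w6.png",cv2.resize(np.hstack([a,s]),None,fx=.81,fy=.81))
E
```

```text
15.475 [ 1.047 -0.012 -1.225  2.18   0.025  0.531 -0.074] [-15.5  -0.2  17. ] 0.1221505443516545
inc [-0.1188 -0.      0.1174] toolz [ 0.422 -0.    -0.906] tooly [ 0.906 -0.     0.422]
```

View pics/w6.png

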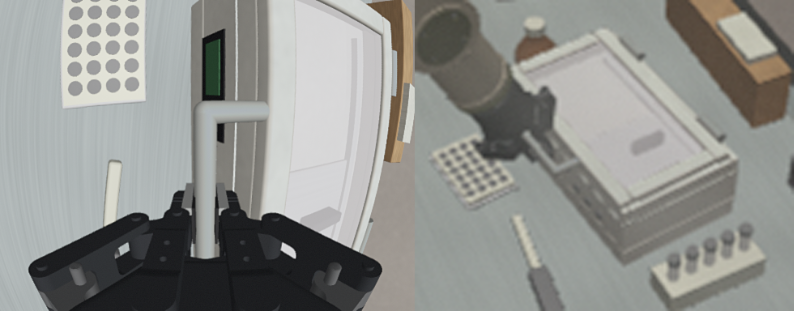

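The stop was reached: force rose to about 33 N and the bar then slid slightly in the pads. Both views show the lid lying flush, with the cover visible through the window. I'll open a little and back out.

>>> {"op": "move_arm", "data": {"moves": [[[0,0,-0.05],[0,0,0],0.15],[[0,0,0],[0,0,0],0.25],[[0,0,0],[0,0,0],0.3],[[0,0,0],[0,0,0],0.3],[[0,0,-0.4],[0,0,0],0.3]]}}

```text
clock: 16.2
position: [0.518, 0.0567, 0.1263]
ee_rot: [0.646, 0.733, 0.162, 0.142]
ft_force: [-0.6, 0.8, -0.5]
grip_width: 0.301
```

>>> {"op": "move_arm", "data": {"moves": [[[0,0,-0.7],[0,0,0],0.3],[[0,0,-1],[0,0,0],0.3],[[0,0,-1],[0,0,0],0.3],[[0,0,-1],[0,0,0],0.3],[[0,0,-1],[0,0,0],0.3]]}}

```text
clock: 16.82
position: [0.4688, 0.0502, 0.2341]
ee_rot: [0.645, 0.733, 0.162, 0.143]
ft_force: [-0.1, 0.2, 0.3]
grip_width: 0.3
```

>>> {"op": "move_arm", "data": {"moves": [[[0,0,-1],[0,0,0],0.3],[[0,0,-1],[0,0,0],0.3],[[0,0,0],[0,0,0],0.3],[[0,0,0],[0,0,0],0.3]]}}

```text
clock: 17.32
position: [0.4482, 0.0478, 0.2778]
ee_rot: [0.645, 0.733, 0.162, 0.142]
ft_force: [0.8, -0.4, -0.9]
grip_width: 0.299
```

```bash
python3 st.py
python3 - <<'E'
from h import *
q=np.load("q.npy"); ci=camera_info("wrist"); a=cv2.cvtColor(camera("wrist"),cv2.COLOR_RGB2BGR)
for y in(-.055,0,.055):
    v=R.from_quat(ci["rotation"]).inv().apply(W(q,handle(0,y))[0]-ci["origin"]);h=np.hypot(*v[:2]);u=v[:2]/h*np.arctan2(h,v[2])*ci["fx"]+[ci["cx"],ci["cy"]]
    cv2.circle(a,tuple(int(b) for b in u),3,(0,0,255),1)
s=cv2.cvtColor(camera("side"),cv2.COLOR_RGB2BGR)[125:240,185:325]
s=cv2.resize(s,(468,384),interpolation=2); cv2.imwrite("pics/w7.png",cv2.resize(np.hstack([a,s]),None,fx=.81,fy=.81))
E
```

```text
17.325 [ 0.728 -0.49  -0.685  2.117 -0.443  1.008  0.325] [ 0.8 -0.4 -0.9] 0.2993127911574645
inc [-0.1949  0.0006  0.2778] toolz [ 0.421  0.001 -0.907] tooly [0.907 0.    0.421]
```

View pics/w7.png

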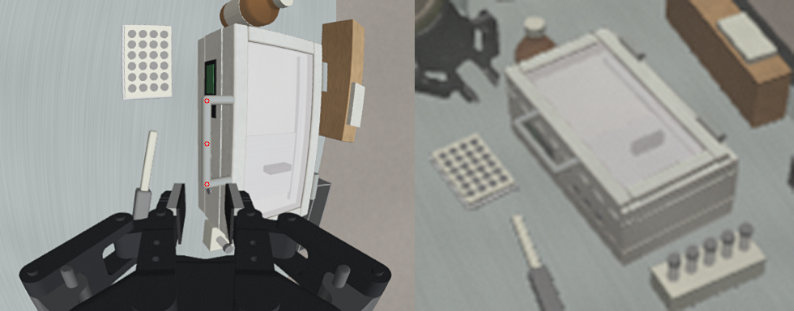

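The bar lies on the predicted closed-handle markers at (207,100)–(207,185), the cover's fin is at its home side, and the gripper is clear. I'm handing in.

```bash
python3 -c "
from workcell import *
print(hand_in())"
```

```text
the job is handed in; nothing more can be done
None
```

The incubator is closed: the inner cover is home and the lid is down on its stops. I handed the job in at about 17.4 s of the 64 s allowed; no verdict is reported.

- **Cover:** I gripped the fin with the tool tilted in from the front and slid it about 115 mm. It stopped moving and the force rose to about 9 N, which I took as the home stop. The wrist picture then showed the compartment fully covered.
- **Lid:** I gripped the bar and lowered it along the hinge arc at about 0.3 rad/s, slowing to 0.2 rad/s and then under 0.1 rad/s at the end. When the lid met its stops the wrist force peaked at about 45 N (limit 120 N).
- **Last checks:** After I let go, the tool force was about zero. The bar lay where the closed handle was predicted, and the fin was visible through the window at its home side. The bystanders in view looked unmoved.
- **What disagreed:** My angle estimate read -0.017 rad just before contact, and the bar then slid slightly in the pads. My height estimate was therefore a few millimetres off. I judged the lid closed from the contact force and the pictures, not from a joint reading.

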